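# Make up the take-away kit and the table kit

### The arm

A 6-joint arm with a two-finger parallel gripper is mounted at the origin on the work surface. World frame = base frame: x ahead of the robot, y to its left, z up, the work surface at z = 0. Lengths are in mm, angles in rad, forces in N, time in s.
With the tool pointing down it reaches from about 350 to 875 mm from the base axis. Payload 4.2 kg.
Tool frame: the origin (TCP) lies on the mounting face of the last link; the fingertips stand 173 mm ahead of it and the grasp point (between the pads) lies grip_point_offset ahead of it (grip_point_offset is the distance from the TCP to the grasp point, in mm); z points along the fingers, y is the line along which they close (so a half turn about z gives the same grasp; the last joint's range is limited). The gripper opens to 85 mm and grips with 20 to 120 N. Pads are 22 mm wide; open, the fingers measure 114 mm over their backs; the gripper's body (76 mm by 85 mm) begins 54 mm behind the grasp point. The pads swing forward as they close: fully open they stand 13 mm farther back than shut.
Start: joints at [1.495, 0.385, 0.008, 0, -1.194, -0.259], TCP at [205.33, 590.288, 404.712] pointing down, gripper open.
Joint ranges: [-3.14, 3.14], [-1.21, 2.06], [-1.07, 1.41], [-3.16, 2.05], [-2.99, -0.16], [-3.1, 3.1]. Speed limits (rad/s): [2.79, 2.79, 3.14, 3.14, 3.14, 3.14].

### API

Orientations are given as a unit quaternion [x, y, z, w].
In Python, from bench import read_state, get_image, job_done, recognise, place_of, grip_point_offset gives the robot as it stands. The module is installed in compiled form; this text tells all that it offers.
- The arm moves only by the tool carry_out, never from a script. Its arguments are lists of equal length, an entry for each row: "slide": the shift along the tool's x, y, z in m, a list of three; "roll": the turn about the tool's z in degrees; "claw": the finger opening in m, from 0 to 0.0854. A call has 1 to 8 rows; each row is the pose to reach, as a shift and turn from the pose commanded when the call began, along the tool's axes at that moment; what a row does not reach only later rows make up. A row lasts 1/8 s, in which the tool goes at most 62.5 mm and 10.7 degrees, less where a joint would pass 70% of its speed; a pose out of reach is approached as far as the arm can. A call with a gripper value outside its range is refused whole. The fingers move at their own pace and stop on an object; the grip force is fixed at half the most. Time passes only in rows, so rows that repeat a pose let the fingers close. It gives the time, the measured TCP pose, the force, the opening and the grip force at its end, in the units of the state.
- read_state(): the state, without advancing time (a new reading comes with each control period).
- get_image(name): name is "scene" or "top"; returns a dict with "img" (480x640x3 uint8, red, green, blue), "z_map" (480x640 float32, mm along the optical axis (not along the pixel's ray), 0 where there is no reading), "mtx" (3x3 intrinsics, pixels), "k1" (the pictures are not rectified: a ray, as slopes to the right and down, at radius r is drawn at 1 + k1 r^2 times it, then the intrinsics apply), "world_from_camera" (4x4, takes a point from camera to world coordinates). Camera axes: x right, y up, looking along -z (the intrinsics and any distortion apply to the point x, -y, -z); pixel columns grow to the right and rows downward; lengths in mm; the calibration is good to about 2 mm. A picture is of the moment at which its call begins.
- job_done(): hands the job in; it is judged then, once.
Trained networks look in a picture, given as the dict that the camera call returned (one of the last four; its "shot" number tells which), for a name from the list of things; names that differ only in an ending like _2 or _b are one class to them, and where a whole thing is asked for, a point or a joint stands for the part that bears it (a point fixed in the world has none). Each returns a list of dicts, best first, with "conf" (0 to 1); they miss things now and then, are a little off and sometimes report something else, mostly with a low value. They report only what shows in the picture. A call takes as long as a camera call. They do not tell look-alikes from the thing itself.
- recognise(picture, thing): "at" ([column, row] in pixels, amid what is visible of it).
- place_of(picture, thing): "at" ([column, row] in pixels: a listed point, or the origin of a listed thing).
The state is a dict: "clock": time; "joints": joint angles; "joint_vel": joint speeds; "joint_efforts": joint torques, N m; "position": TCP position; "ee_rot": TCP orientation; "contact_force": force on the tool from outside, world axes, zero at the start; "wrist_torque": the same for the moment, N m; "gripper_width": finger opening in mm; "grasp_force": force on a finger pad.
Only numpy, scipy, OpenCV 4.12 (cv2) and the standard library are available. Lean on these libraries where they do the work, as an engineer would, in place of code of your own. Each camera call takes 0.05 s, during which the arm holds its last target. There are 200 camera calls.

### The job

Make up two kits from the things on the birch tray: on the blue board the lunchbox, lying along the white rectangle, and the green bottle on the white disc; on the orange board the clear glass with the blue base on the large white disc, the steel chopstick rest along the rectangle in the middle, and the red-capped sauce jar on the small disc. Set each thing down upright (not dropped) in the middle of its mark and let go. Leave the pepper mill, the white mug and the blue bowl where they stand.

Things in the scene. Friction and masses are not known exactly. Their poses are not given: they have to be found in the camera images.
- bottle: Loose green glass bottle with a white twist cap. Body 60 mm diameter up to 90 mm, narrowing to a 26 mm neck; cap 32 mm diameter from 140 to 165 mm above the origin (total height 165 mm; grip the cap). Origin: centre of its underside, z up. Starts standing on the birch tray (its top is 8 mm above the table). Mass about 0.3 kg. It is the tallest thing on the tray.
- glass: Loose clear glass tumbler with a blue base, open at the top, 80 mm high, outer diameter 58 mm at the foot to 60 mm at the rim, wall 3 mm. Origin: centre of its underside, z up. Starts standing on the birch tray (its top is 8 mm above the table). Mass about 0.18 kg.
- rest: Loose stainless steel chopstick rest: a bar 60 mm long along its own y, 16 mm wide along its own x, 14 mm high at both ends and 10 mm high in the middle. Origin: centre of its underside, z up. Starts standing on the birch tray (its top is 8 mm above the table), long side across the robot's view (its y within about 0.25 rad of world y). Mass about 0.06 kg.
- lunchbox: Loose shut hard plastic lunchbox, white with a yellow lid, one grey clip latch at each short end; 112 mm long along its own y including the latches, 62 mm wide along its own x, 48 mm high. Origin: centre of its underside, z up. Starts standing on the birch tray (its top is 8 mm above the table), its y within about 0.25 rad of world y. Mass about 0.28 kg.
- jar: Loose small amber glass sauce jar with a red cap, 42 mm diameter, 60 mm high (cap 41 mm diameter, from 45 mm up). Origin: centre of its underside, z up. Starts standing on the birch tray (its top is 8 mm above the table). Mass about 0.12 kg.
- blue_board: Fixed blue serving board, 130 mm (x) by 270 mm (y), 8 mm thick, flat, no rim; yaw within 0.12 rad; left or right. White marks on top, centres in its frame: rectangle 86 (x) by 136 mm (y) at (0, -60 mm) for the lunchbox, disc 84 mm across at (0, +80 mm) for the bottle. Origin: centre of its underside, z up. 
- orange_board: Fixed orange serving board, 130 mm (x) by 270 mm (y), 8 mm thick, flat, no rim; yaw within 0.12 rad; left or right. White marks on top, centres in its frame: disc 84 mm across at (0, +85 mm) for the glass, rectangle 40 (x) by 80 mm (y) at (0, 0) for the rest, disc 66 mm across at (0, -85 mm) for the jar. Origin: centre of its underside, z up. 
- mill: Loose dark wooden pepper mill, 44 mm diameter, 85 mm high, standing among the stock on the birch tray; to be left alone. The six things on the tray stand in one row across the robot's view, at least 105 mm between neighbours' centres and no others before or behind them. Origin: centre of its underside, z up. 
- mug: Loose white mug, rim diameter 76 mm, 85 mm high, handle towards its own +y, standing on the table left of the boards; to be left alone. Origin: centre of its underside, z up. 
- bowl: Loose blue bowl, rim diameter 100 mm, 45 mm high, standing on the table right of the boards; to be left alone. Origin: centre of its underside, z up. 
Things that resemble listed ones, but are neither listed nor needed, are in the scene too. Of the things shaped like the lunchbox, the white one is meant.

How it is judged:
By the outcome, as a careful person would: the job done as asked, in the order asked, and still so for the second after the job is handed in, with the robot touching nothing.
It also fails if it takes over 138 s, if anything falls off the work surface, if the arm or the gripper's body presses on something with over 40 N, if the wrist force passes 120 N, or if a joint passes its speed limit or range.

## Working session

There is one attempt and no reset: what is moved stays moved. The work goes in short steps, Python scripts to look and compute and a tool call to move; the robot and the scene stay as the last step left them, time stands still between calls to the robot, and variables do not carry over. Pictures are saved under pics/ and viewed, at most 14 in all, crops included, and the job is handed in when it is done.

Besides the shell and the picture viewer there is one more tool, called after "Call:" as a command line: name --pt "numbers of a row" for each row, then --argument value for the rest. carry_out: Moves the arm, as the interface text tells. Its arguments: {"type":"object","properties":{"slide":{"type":"array"},"roll":{"type":"array"},"claw":{"type":"array"}},"required":["slide","roll","claw"]}

```bash
mkdir -p pics; cat > h.py <<'E'
import numpy as np, cv2
from bench import *
def rays(p, uv):
    K=np.array(p["mtx"],float); uv=np.atleast_2d(np.array(uv,float))
    d=(uv-[K[0,2],K[1,2]])/[K[0,0],K[1,1]]; s=d.copy()
    for _ in range(20): s=d/(1+p["k1"]*(s**2).sum(1,keepdims=True))
    return np.c_[s[:,0],-s[:,1],-np.ones(len(s))]
def atz(p, uv, z):
    T=np.array(p["world_from_camera"]); r=rays(p,uv)@T[:3,:3].T; o=T[:3,3]
    return o+r*((z-o[2])/r[:,2])[:,None]
def cloud(p):
    h,w=p["z_map"].shape; vv,uu=np.mgrid[:h,:w]
    r=rays(p,np.c_[uu.ravel(),vv.ravel()]); z=p["z_map"].ravel()[:,None]
    T=np.array(p["world_from_camera"]); P=(r*z)@T[:3,:3].T+T[:3,3]
    P[z[:,0]==0]=np.nan
    return P.reshape(h,w,3)
def proj(p, X):
    T=np.linalg.inv(np.array(p["world_from_camera"])); c=np.atleast_2d(X)@T[:3,:3].T+T[:3,3]
    s=np.c_[c[:,0]/-c[:,2],-c[:,1]/-c[:,2]]; s=s*(1+p["k1"]*(s**2).sum(1,keepdims=True))
    K=np.array(p["mtx"]); return s*[K[0,0],K[1,1]]+[K[0,2],K[1,2]]
def save(img,n): cv2.imwrite("pics/"+n,np.ascontiguousarray(img[...,::-1]))
E
python3 - <<'E'
from h import *
print(grip_point_offset if not callable(grip_point_offset) else grip_point_offset())
s=read_state(); print({k:np.round(v,3).tolist() for k,v in s.items()})
for n in ["scene","top"]:
    p=get_image(n); save(p["img"],n+"0.png"); print(n,np.round(p["world_from_camera"],2).tolist(),p["k1"])
    for t in ["bottle","glass","rest","lunchbox","jar","mill","blue_board","orange_board","mug","bowl"]:
        print(t,[(np.round(d["at"]).tolist(),round(d["conf"],2),np.round(atz(p,d["at"],8)[0,:2]).tolist()) for d in place_of(p,t)])
E
```

```text
154.70000000000002
{'clock': 0.0, 'joints': [1.495, 0.386, 0.007, -0.001, -1.194, -0.259], 'joint_vel': [-0.001, 0.001, 0.0, -0.001, -0.001, 0.001], 'joint_efforts': [0.001, -39.229, 18.84, 4.186, -0.005, 0.0], 'position': [205.274, 590.114, 403.636], 'ee_rot': [0.986, -0.167, -0.0, 0.001], 'contact_force': [0.304, -0.122, 0.058], 'wrist_torque': [0.003, -0.056, 0.033], 'grasp_force': 0.0, 'gripper_width': 85.445}
scene [[0.58, -0.46, 0.67, 1243.69], [0.81, 0.35, -0.46, -543.31], [-0.02, 0.82, 0.57, 758.68], [0.0, 0.0, 0.0, 1.0]] 0.010904443668273351
bottle [([396.0, 214.0], 0.69, [434.0, 285.0])]
glass [([293.0, 267.0], 0.93, [453.0, -77.0])]
rest [([326.0, 247.0], 0.64, [437.0, 37.0])]
lunchbox [([366.0, 179.0], 0.83, [226.0, 353.0]), ([189.0, 261.0], 0.77, [275.0, -272.0]), ([340.0, 200.0], 0.59, [273.0, 208.0]), ([448.0, 200.0], 0.59, [472.0, 460.0])]
jar [([241.0, 282.0], 0.67, [428.0, -206.0])]
mill [([193.0, 306.0], 0.95, [432.0, -330.0])]
blue_board [([423.0, 266.0], 0.61, [643.0, 180.0])]
orange_board [([304.0, 325.0], 0.55, [632.0, -164.0])]
mug [([477.0, 227.0], 0.58, [613
[... 253 characters left out ...]
42.0], 0.21, [437.0, -326.0])]
glass [([352.0, 241.0], 0.7, [444.0, -88.0])]
rest [([311.0, 246.0], 0.63, [432.0, 31.0])]
lunchbox [([260.0, 242.0], 0.96, [447.0, 174.0]), ([412.0, 302.0], 0.92, [267.0, -252.0]), ([248.0, 302.0], 0.9, [277.0, 209.0]), ([193.0, 318.0], 0.8, [235.0, 364.0]), ([159.0, 237.0], 0.7, [465.0, 465.0])]
jar [([393.0, 244.0], 0.73, [432.0, -205.0]), ([350.0, 240.0], 0.61, [448.0, -82.0])]
mill [([437.0, 244.0], 0.76, [429.0, -330.0])]
blue_board [([260.0, 182.0], 0.84, [622.0, 173.0]), ([308.0, 244.0], 0.46, [439.0, 38.0])]
orange_board [([373.0, 174.0], 0.72, [638.0, -153.0])]
mug [([171.0, 185.0], 0.77, [619.0, 434.0])]
bowl [([463.0, 180.0], 0.68, [617.0, -418.0])]
```

View pics/top0.png

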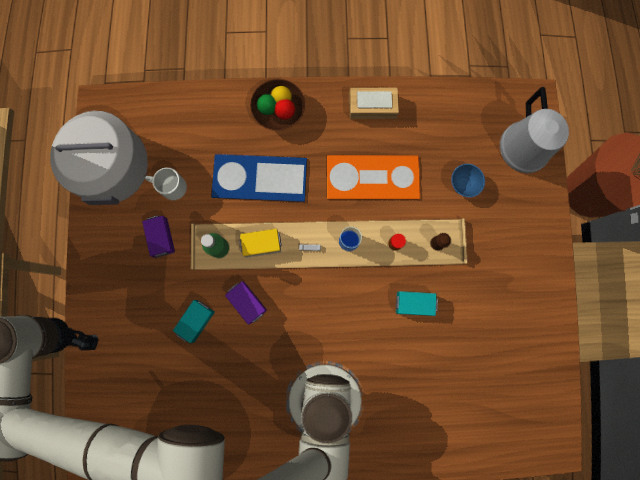

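View pics/scene0.png

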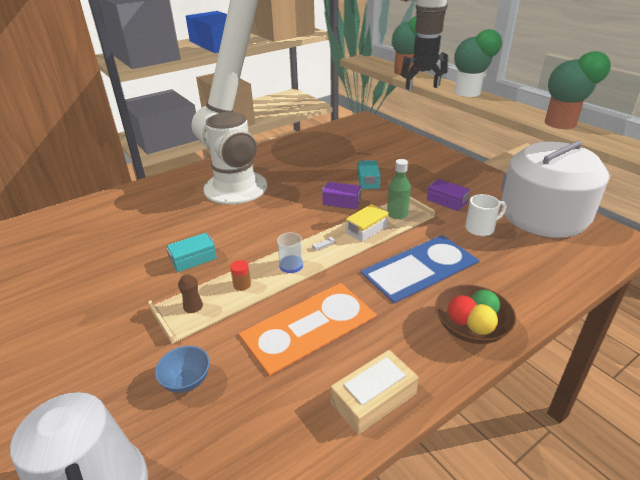

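Top picture: the tray row, left to right, is the bottle (213,243), the white lunchbox with yellow lid (261,242), rest (309,247), glass (349,239), jar (398,241) and mill (441,241). The blue board is at (260,178) and the orange one at (373,177). Things shaped like the lunchbox are purple (158,236), purple (246,302), teal (193,322) and teal (417,303). By the description I choose the white one at (261,242).

```bash
cat > meas.py <<'E'
from h import *
def rect(P):
    (c,s,a)=cv2.minAreaRect(P.astype(np.float32)); b=cv2.boxPoints((c,s,a))
    e=[b[1]-b[0],b[2]-b[1]]; l=e[0] if np.linalg.norm(e[0])>np.linalg.norm(e[1]) else e[1]
    if l[1]<0:l=-l
    return np.round(c,1).tolist(),np.round(sorted(s),1).tolist(),round(float(np.arctan2(-l[0],l[1])),3)
def big(m):
    n,l,st,_=cv2.connectedComponentsWithStats(m.astype(np.uint8)); return l==1+np.argmax(st[1:,4])
def uvof(m): v,u=np.nonzero(m); return np.c_[u,v]
E
cat > m1.py <<'E'
from meas import *
for n in ["top","scene"]:
    p=get_image(n); C=cloud(p); hsv=cv2.cvtColor(p["img"],cv2.COLOR_RGB2HSV).astype(int); H,S,V=hsv[...,0],hsv[...,1],hsv[...,2]
    print("==",n)
    X,Y,Z=C[...,0],C[...,1],C[...,2]
    near=lambda x,y,r:(np.hypot(X-x,Y-y)<r)
    for b,(x,y),hr in [("blue",(630,175),(100,125)),("orange",(635,-155),(3,18))]:
        m=near(x,y,200)&(H>hr[0])&(H<hr[1])&(S>150)&(V>90)&(Z<25); m=big(m)
        print(b,rect(atz(p,uvof(m),8)[:,:2]),"z",np.nanmedian(Z[m]).round(1))
        hull=cv2.convexHull(uvof(m).astype(np.int32)); f=np.zeros(m.shape,np.uint8); cv2.fillConvexPoly(f,hull,1)
        w=(f>0)&(S<80)&(V>120)
        k,l,st,_=cv2.connectedComponentsWithStats(w.astype(np.uint8))
        for i in range(1,k):
            if st[i,4]>60: q=atz(p,uvof(l==i),8)[:,:2]; print("   mark",q.mean(0).round(1),rect(q))
    for o,(x,y),zt,r in [("bottle",(432,285),173,45),("lunchbox",(447,174),56,85),("rest",(434,34),20,50),("glass",(450,-82),88,45),("jar",(430,-205),68,45),("mill",(431,-330),93,45),("mug",(616,425),85,60),("bowl",(615,-420),45,60)]:
        m=near(x,y,r)&(Z>max(zt-8,14))&(Z<zt+10)
        if m.sum()<5: print(o,"few",m.sum()); continue
        print(o,m.sum(),rect(C[m][:,:2]),"mean",C[m].mean(0).round(1))
    m=near(447,174,85)&(H>20)&(H<35)&(S>190)&(V>100)&(Z>40); print("lid",rect(atz(p,uvof(big(m)),56)[:,:2]))
    m=near(430,-205,45)&((H<8)|(H>172))&(S>170)&(V>80)&(Z>60); print("cap",rect(atz(p,uvof(big(m)),68)[:,:2]))
    # tray profile
    for y in (100,240,-20,-145):
        m=(abs(Y-y)<6)&(X>340)&(X<540); xs=np.round(X[m]/8)*8
        print("tray",y,[(int(q),int(np.nanmax(Z[m][xs==q]))) for q in np.unique(xs)])
E
python3 m1.py; python3 - <<'E'
from h import *
p=get_image("top"); c=p["img"][205:285,185:475]; t=cv2.resize(c,None,fx=2.7,fy=2.7,interpolation=cv2.INTER_CUBIC)
p=get_image("scene"); c=p["img"][180:300,200:440]; t2=cv2.resize(c,(783,370)); save(np.vstack([t[:,:783],t2]),"crop1.png")
E
```

```text
== top
blue ([634.7, 176.9], [127.8, 267.8], -0.065) z 7.8
   mark [640.8 256.6] ([641.5, 257.3], [80.5, 81.9], -0.023)
   mark [631.1 117.2] ([631.3, 117.4], [86.5, 136.1], -0.064)
orange ([661.3, -156.4], [316.9, 394.4], 0.003) z 0.9
   mark [632.2 -68.4] ([632.2, -68.1], [78.2, 80.5], 1.547)
   mark [ 629.8 -238.4] ([629.9, -238.3], [58.7, 63.3], 1.527)
   mark [ 632.3 -153.5] ([632.3, -153.7], [35.9, 76.4], -0.013)
bottle 126 ([431.0, 289.8], [28.1, 30.6], -0.071) mean [431.2 290.  172.6]
lunchbox 897 ([439.8, 170.4], [63.2, 112.9], 0.132) mean [439.  170.   55.5]
rest 132 ([439.1, 34.7], [72.7, 78.1], 1.055) mean [427.6  33.5  18.9]
glass 87 ([443.2, -77.2], [56.9, 57.5], 1.553) mean [443.5 -78.6  86.9]
jar 179 ([434.1, -208.3], [38.6, 39.2], 1.555) mean [ 434.  -208.7   67.6]
mill 119 ([433.1, -331.2], [32.1, 33.1], 0.56) mean [ 431.6 -330.8   90.9]
mug 159 ([612.3, 427.6], [73.9, 75.1], -0.777) mean [612.6 428.8  83.7]
bowl 222 ([609.1, -421.1], [96.6, 98.3], 0.174) mean [ 613.8 -429.6   43.1]
lid ([439.9, 169.7], [60.9, 103.2], 0.139)
cap ([433.8, -208.3], [38.5, 38.7], -0.02
[... 1004 characters left out ...]
9), (472, 15), (480, 12), (488, 11), (496, 12), (504, 8), (512, 3), (520, 4), (528, 4), (536, 1)]
== sceneTraceback (most recent call last):
  File "m1.py", line 8, in <module>
    m=near(x,y,200)&(H>hr[0])&(H<hr[1])&(S>150)&(V>90)&(Z<25); m=big(m)
                                                                 ~~~^^^
  File "meas.py", line 8, in big
    n,l,st,_=cv2.connectedComponentsWithStats(m.astype(np.uint8)); return l==1+np.argmax(st[1:,4])
                                                                               ~~~~~~~~~^^^^^^^^^^
    return _wrapfunc(a, 'argmax', axis=axis, out=out, **kwds)
    return bound(*args, **kwds)
ValueError: attempt to get argmax of an empty sequence
```

View pics/crop1.png

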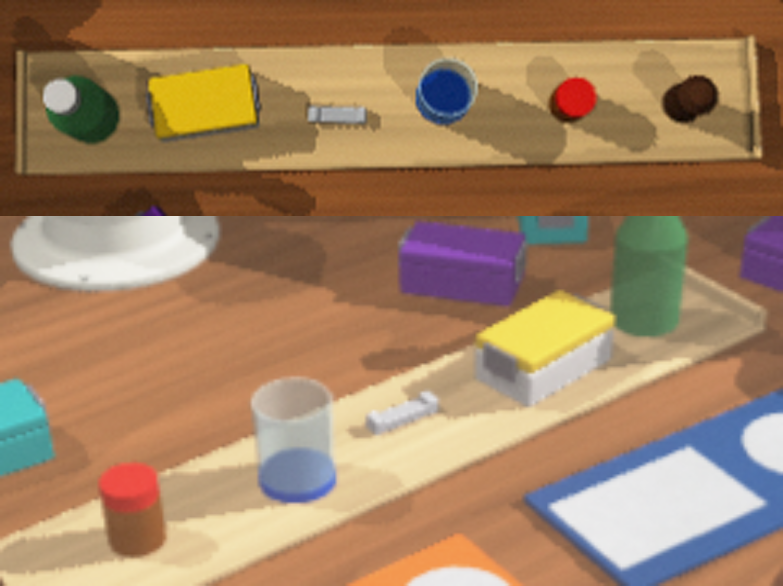

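The crop confirms the choice: white box with yellow lid and grey clips at top-crop (203,100), the rest at (337,115), the clear glass with blue base at (445,92) and the red-capped jar at (575,97). Next I refine the measurements with the scene camera.

```bash
sed -i 's/m=near(x,y,200)&(H>hr\[0\]).*$/a=atz(p,np.stack(np.meshgrid(range(640),range(480)),-1).reshape(-1,2),8).reshape(480,640,3); m=(np.hypot(a[...,0]-x,a[...,1]-y)<165)\&(H>hr[0])\&(H<hr[1])\&(S>(150 if b=="blue" else 205))\&(V>(60 if b=="blue" else 180)); m=big(m)/; /tray profile/,$d' m1.py
cat >> m1.py <<'E'
    G=(near(435,34,50))&(S<60)&(V>90)&(Z>12); G=big(G); print("rest grey",G.sum(),rect(atz(p,uvof(G),20)[:,:2]),atz(p,uvof(G),20).mean(0).round(1))
    print("grid z valid",np.isfinite(Z).mean())
E
python3 m1.py
```

```text
== top
blue ([634.5, 176.9], [128.1, 267.9], -0.064) z 7.6
   mark [640.7 256.6] ([641.5, 257.2], [80.5, 81.8], -0.023)
   mark [631.1 117.1] ([631.3, 117.2], [86.5, 136.3], -0.064)
orange ([631.1, -153.3], [128.1, 266.6], -0.017) z 7.6
   mark [632.4 -68.4] ([632.3, -68.1], [78.2, 80.5], 1.547)
   mark [ 629.8 -238.7] ([629.9, -238.3], [58.7, 63.2], 1.527)
   mark [ 632.3 -153.5] ([632.3, -153.7], [35.9, 76.4], -0.013)
bottle 128 ([430.8, 290.5], [28.7, 31.3], -0.029) mean [431.2 290.4 172.1]
lunchbox 893 ([439.8, 170.3], [63.2, 112.8], 0.134) mean [439.  170.2  55.3]
rest 127 ([435.9, 28.0], [64.7, 75.1], 0.237) mean [427.5  32.5  18.9]
glass 89 ([443.5, -77.3], [56.9, 57.1], 1.539) mean [443.  -78.4  86.7]
jar 175 ([433.8, -208.7], [39.1, 39.1], -0.089) mean [ 434.1 -208.6   67.9]
mill 116 ([433.3, -331.0], [31.5, 33.1], 0.55) mean [ 432.2 -329.9   91.4]
mug 164 ([613.1, 428.0], [74.9, 75.8], -1.17) mean [613.3 428.6  83.1]
bowl 208 ([608.1, -421.5], [97.2, 97.4], -0.764) mean [ 612.9 -428.3   43.2]
lid ([439.8, 169.7], [60.9, 103.2], 0.135)
cap ([433.8, -208.3], [38.5, 38.7], -0.
[... 326 characters left out ...]
>hr[0])&(H<hr[1])&(S>(150 if b=="blue" else 205))&(V>(60 if b=="blue" else 180)); m=big(m)
                                                                                                                                                                                                                               ~~~^^^
  File "meas.py", line 8, in big
    n,l,st,_=cv2.connectedComponentsWithStats(m.astype(np.uint8)); return l==1+np.argmax(st[1:,4])
                                                                               ~~~~~~~~~^^^^^^^^^^
    return _wrapfunc(a, 'argmax', axis=axis, out=out, **kwds)
    return bound(*args, **kwds)
ValueError: attempt to get argmax of an empty sequence
```

```bash
sed -i 's/S>(150 if b=="blue" else 205)/S>((150 if b=="blue" else 205) if n=="top" else (110 if b=="blue" else 160))/' m1.py
sed -i 's/^    print("==",n)/    print("==",n, hsv[283,395],hsv[290,450],hsv[345,290],hsv[270,425],hsv[230,365])/; s/S>190)&(V>100)/S>(190 if n=="top" else 130))\&(V>100)/;s/S>170)&(V>80)/S>140)\&(V>80)/' m1.py
sed -i 's/\["top","scene"\]/["scene"]/' m1.py
python3 m1.py
```

```text
== scene [120   1 232] [ 10 111 119] [ 13 172 243] [105   2 232] [ 16  15 224]
blue ([638.7, 175.7], [129.0, 265.7], -0.064) z 8.7
   mark [641.3 256.8] ([641.1, 256.8], [81.9, 85.0], -0.652)
   mark [632.4 115.5] ([631.0, 117.8], [90.3, 138.9], -0.064)
orange ([634.5, -154.2], [134.3, 269.8], -0.015) z 8.6
   mark [633.4 -68.5] ([633.1, -68.5], [80.5, 81.6], 0.925)
   mark [ 631.6 -154. ] ([631.6, -153.5], [40.3, 79.6], -0.024)
   mark [ 630.7 -238.6] ([629.7, -238.3], [64.5, 64.5], 0.93)
bottle 81 ([433.3, 287.8], [29.7, 30.9], 0.463) mean [435.4 287.4 172. ]
lunchbox 611 ([441.1, 168.3], [66.0, 114.1], 0.101) mean [445.2 164.8  56. ]
rest 126 ([429.3, 31.9], [18.8, 61.5], -0.047) mean [430.1  32.1  18.9]
glass 189 ([445.7, -78.7], [60.1, 61.7], -1.246) mean [445.9 -78.   85.7]
jar 203 ([438.4, -210.4], [39.6, 41.4], -1.474) mean [ 439.8 -211.2   67.6]
mill 143 ([436.8, -332.6], [30.8, 31.6], -0.433) mean [ 439.4 -332.9   91.1]
mug 230 ([612.1, 425.6], [78.0, 80.7], -0.222) mean [614.  426.3  82.4]
bowl 557 ([611.2, -422.0], [98.2, 100.4], 1.515) mean [ 604.3 -420.8   42.8]
lid ([446.5, 164.9], [69.8, 112.0], 0.133)
cap ([441.2, -212.4], [38.7, 51.0], 1.071)
rest grey 135 ([431.9, 30.6], [27.4, 64.0], -0.08) [432.1  30.2  20. ]
grid z valid 0.9937141927083334
```

```bash
cat > go.py <<'E'
import sys; from h import *; from scipy.spatial.transform import Rotation as R
# go.py x y zgrasp yaw(deg of tool y, mod 180); '-' keeps
s=read_state(); P=np.array(s["position"]); Q=R.from_quat(s["ee_rot"]); M=Q.as_matrix()
g=P+M[:,2]*grip_point_offset; yw=np.degrees(np.arctan2(M[1,1],M[0,1]))
t=[g[i] if a=="-" else float(a) for i,a in enumerate(sys.argv[1:4])]
ya=sys.argv[4] if len(sys.argv)>4 else "-"
roll=0 if ya=="-" else -((float(ya)-yw+90)%180-90)
d=M.T@(np.array(t)-g)/1000
print("t",round(s["clock"],2),"grasp",g.round(1),"yaw",yw.round(1),"tilt",np.round(M[:,2],4),"J",np.round(s["joints"],2),"F",np.round(s["contact_force"],1),"w",round(s["gripper_width"],1))
print("slide",d.round(4).tolist(),"roll",round(roll,1),"dist",np.linalg.norm(d).round(3))
E
python3 go.py 440.4 169.5 250 7.7
```

```text
t 1.45 grasp [205.3 590.3 250. ] yaw -109.2 tilt [ 0. -0. -1.] J [ 1.49  0.38  0.01  0.   -1.19 -0.26] F [ 0.4  0.8 -0.3] w 85.4
slide [0.3603, 0.3202, 0.0] roll 63.1 dist 0.482
```

Call:
carry_out --pt "0.045 0.04 0" --pt "0.09 0.08 0" --pt "0.135 0.12 0" --pt "0.18 0.16 0" --pt "0.225 0.2 0" --pt "0.27 0.24 0" --pt "0.315 0.28 0" --pt "0.36 0.32 0" --roll '[8, 16, 24, 32, 40, 48, 56, 63]' --claw '[0.085, 0.085, 0.085, 0.085, 0.085, 0.085, 0.085, 0.085]'

```text
clock: 2.45
position: [440.7, 167.9, 405.2]
ee_rot: [0.752, -0.659, 0.0, -0.001]
contact_force: [0.9, 1.3, 0.4]
gripper_width: 85.2
grasp_force: 0.0
```

```bash
python3 go.py 440.4 169.5 38 7.7
```

```text
t 2.45 grasp [440.9 168.  250.5] yaw -172.4 tilt [ 1.1e-03  7.0e-04 -1.0e+00] J [ 0.71  0.12 -0.35  0.   -1.1  -0.58] F [0.9 1.3 0.4] w 85.2
slide [-0.0014, 0.0006, 0.2125] roll -0.1 dist 0.213
```

Call:
carry_out --pt "0 0 0.05" --pt "0 0 0.1" --pt "-0.001 0 0.15" --pt "-0.001 0 0.19" --pt "-0.001 0 0.212" --pt "-0.001 0 0.212" --roll '[0, 0, 0, 0, 0, 0]' --claw '[0.085, 0.085, 0.085, 0.085, 0.085, 0.085]'

```text
clock: 3.2
position: [439.8, 170.5, 191.4]
ee_rot: [0.754, -0.657, -0.0, 0.002]
contact_force: [0.5, -0.4, 0.6]
gripper_width: 84.9
grasp_force: 0.0
```

```bash
python3 go.py 440.4 169.5 36 7.7; python3 go.py 440.4 169.5 36 7.7;  python3 - <<'E'
from h import *
p=get_image("scene"); c=p["img"][80:280,250:490]; save(cv2.resize(c,(720,600)),"g1.png")
E
```

```text
t 3.2 grasp [439.4 170.1  36.7] yaw -172.2 tilt [-0.003  -0.0026 -1.    ] J [ 0.72  0.41 -0.62  0.   -0.54 -0.58] F [ 0.5 -0.4  0.6] w 84.9
slide [0.0007, -0.001, 0.0007] roll 0.1 dist 0.001
t 3.2 grasp [439.4 170.1  36.7] yaw -172.2 tilt [-0.003  -0.0026 -1.    ] J [ 0.72  0.41 -0.62  0.   -0.54 -0.58] F [ 0.5 -0.4  0.6] w 84.9
slide [0.0007, -0.001, 0.0007] roll 0.1 dist 0.001
```

View pics/g1.png

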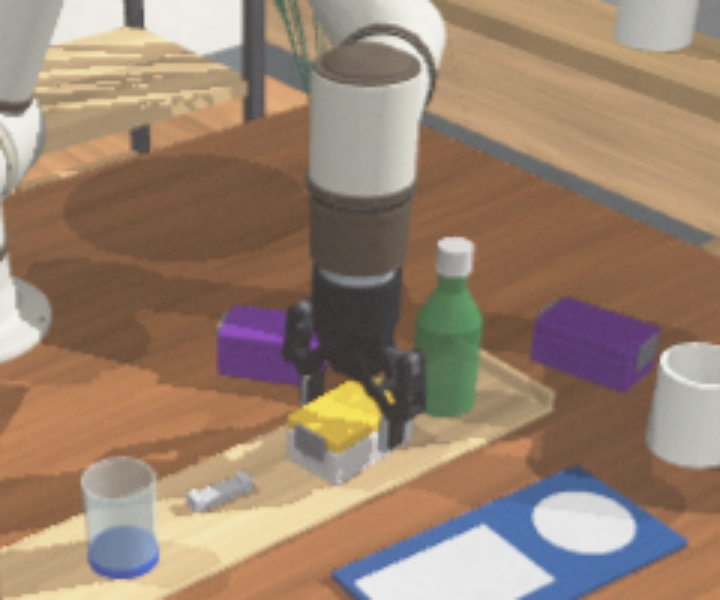

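The fingers straddle the white lunchbox, at about (350,420) in the crop, clear of the bottle. I close.

Call:
carry_out --pt "0 0 0" --pt "0 0 0" --pt "0 0 0" --pt "0 0 0" --pt "0 0 0" --pt "0 0 0" --pt "0 0 0" --pt "0 0 0" --roll '[0, 0, 0, 0, 0, 0, 0, 0]' --claw '[0.05, 0.05, 0.05, 0.05, 0.05, 0.05, 0.05, 0.05]'

```text
clock: 4.25
position: [440.5, 171.2, 194.3]
ee_rot: [0.754, -0.657, 0.0, -0.001]
contact_force: [-1.1, 1.4, 6.6]
gripper_width: 61.3
grasp_force: 67.4
```

Call:
carry_out --pt "0 0 -0.01" --pt "0 0 -0.03" --pt "0 0 -0.06" --pt "0 0 -0.09" --pt "0 0 -0.1" --pt "0 0 -0.1" --roll '[0, 0, 0, 0, 0, 0]' --claw '[0.05, 0.05, 0.05, 0.05, 0.05, 0.05]'

```text
clock: 5.0
position: [439.7, 170.5, 292.9]
ee_rot: [0.754, -0.657, -0.0, -0.0]
contact_force: [-0.2, -0.9, -2.9]
gripper_width: 61.0
grasp_force: 66.5
```

```bash
python3 - <<'E'
from meas import *
p=get_image("top"); C=cloud(p); hsv=cv2.cvtColor(p["img"],cv2.COLOR_RGB2HSV).astype(int); H,S,V=hsv[...,0],hsv[...,1],hsv[...,2]
s=read_state(); print(np.round(s["position"],1))
p=get_image("scene"); c=p["img"][80:280,250:490]; save(cv2.resize(c,(720,600)),"g2.png")
E
python3 go.py 631.2 117.3 136 -3.7
```

```text
[439.6 170.4 292. ]
t 5.1 grasp [439.2 170.2 136.9] yaw -172.2 tilt [-0.0022 -0.0012 -1.    ] J [ 0.72  0.25 -0.52 -0.   -0.81 -0.58] F [-0.2 -0.2 -2.5] w 61.1
slide [0.0784, -0.1831, 0.0005] roll 11.5 dist 0.199
```

View pics/g2.png

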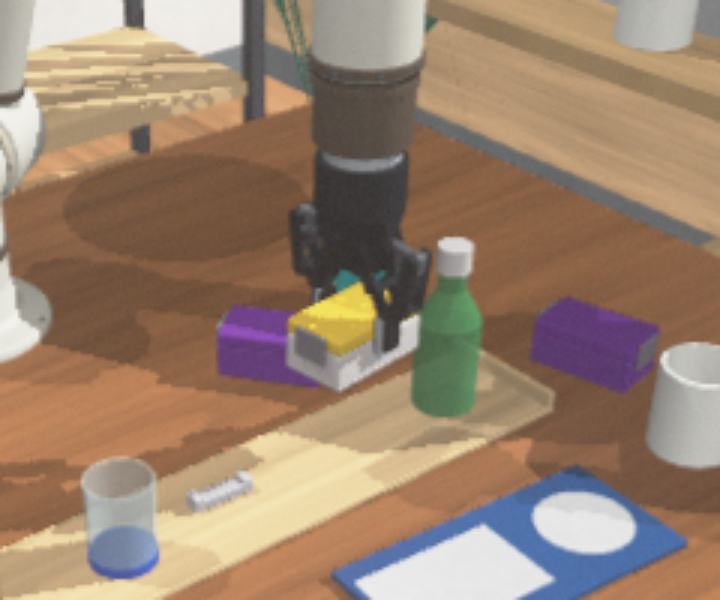

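The lunchbox is held level, at about (355,335) in the crop. I carry it to the rectangle.

Call:
carry_out --pt "0.008 -0.018 0" --pt "0.023 -0.053 0" --pt "0.041 -0.095 0" --pt "0.058 -0.135 0" --pt "0.072 -0.168 0" --pt "0.078 -0.183 0" --pt "0.078 -0.183 0" --pt "0.078 -0.183 0" --roll '[1, 3, 5, 7, 9.5, 11.5, 11.5, 11.5]' --claw '[0.05, 0.05, 0.05, 0.05, 0.05, 0.05, 0.05, 0.05]'

```text
clock: 6.1
position: [631.8, 118.0, 291.4]
ee_rot: [-0.684, 0.73, 0.001, -0.001]
contact_force: [-0.2, 0.3, -3.5]
gripper_width: 61.3
grasp_force: 66.4
```

```bash
python3 go.py 631.2 117.3 42 -3.7
```

```text
t 6.1 grasp [631.5 117.9 136.7] yaw 176.3 tilt [-2.4e-03 -8.0e-04 -1.0e+00] J [ 0.44  0.51 -0.09 -0.   -0.97 -0.5 ] F [-0.2  0.3 -3.5] w 61.3
slide [0.0005, 0.0, 0.0947] roll -0.0 dist 0.095
```

Call:
carry_out --pt "0 0 0.02" --pt "0 0 0.05" --pt "0 0 0.075" --pt "0 0 0.088" --pt "0 0 0.094" --pt "0 0 0.095" --pt "0 0 0.096" --pt "0 0 0.097" --roll '[0, 0, 0, 0, 0, 0, 0, 0]' --claw '[0.05, 0.05, 0.05, 0.05, 0.05, 0.05, 0.05, 0.05]'

```text
clock: 7.1
position: [632.2, 118.4, 196.5]
ee_rot: [-0.684, 0.729, -0.0, 0.001]
contact_force: [0.5, -0.7, -3.6]
gripper_width: 61.0
grasp_force: 66.5
```

Call:
carry_out --pt "0 0 0.001" --pt "0 0 0.0015" --pt "0 0 0.002" --pt "0 0 0.002" --roll '[0, 0, 0, 0]' --claw '[0.05, 0.05, 0.05, 0.05]'

```text
clock: 7.6
position: [632.0, 118.3, 194.4]
ee_rot: [-0.684, 0.729, -0.0, 0.0]
contact_force: [-2.1, -0.4, 2.6]
gripper_width: 61.3
grasp_force: 67.1
```

Contact is made (−3.6 → +2.6 N). I release and rise.

Call:
carry_out --pt "0 0 0" --pt "0 0 0" --pt "0 0 0" --pt "0 0 0" --pt "0 0 -0.02" --pt "0 0 -0.07" --pt "0 0 -0.12" --pt "0 0 -0.17" --roll '[0, 0, 0, 0, 0, 0, 0, 0]' --claw '[0.085, 0.085, 0.085, 0.085, 0.085, 0.085, 0.085, 0.085]'

```text
clock: 8.6
position: [631.8, 118.3, 365.3]
ee_rot: [-0.684, 0.729, -0.0, -0.0]
contact_force: [-0.1, -0.4, 0.2]
gripper_width: 85.3
grasp_force: 0.0
```

```bash
python3 go.py 432.3 289 240 0
```

```text
t 8.6 grasp [631.8 118.3 210.6] yaw 176.3 tilt [ 0.e+00 -1.e-04 -1.e+00] J [ 0.44  0.44 -0.    0.   -1.13 -0.5 ] F [-0.1 -0.4  0.2] w 85.3
slide [-0.1576, 0.21, -0.0294] roll -3.7 dist 0.264
```

Call:
carry_out --pt "-0.03 0.04 -0.029" --pt "-0.06 0.08 -0.029" --pt "-0.09 0.12 -0.029" --pt "-0.12 0.16 -0.029" --pt "-0.15 0.2 -0.029" --pt "-0.1575 0.21 -0.029" --pt "-0.1575 0.21 -0.029" --pt "-0.1575 0.21 -0.029" --roll '[0, 0, -1, -2, -3, -3.7, -3.7, -3.7]' --claw '[0.085, 0.085, 0.085, 0.085, 0.085, 0.085, 0.085, 0.085]'

```text
clock: 9.6
position: [433.2, 288.5, 392.6]
ee_rot: [-0.707, 0.707, -0.0, -0.0]
contact_force: [-0.4, -0.2, -1.2]
gripper_width: 84.9
grasp_force: 0.0
```

```bash
python3 - <<'E'
from meas import *
for n in ("top","scene"):
    p=get_image(n); C=cloud(p); X,Y,Z=[C[...,i] for i in range(3)]
    hsv=cv2.cvtColor(p["img"],cv2.COLOR_RGB2HSV).astype(int); H,S,V=hsv[...,0],hsv[...,1],hsv[...,2]
    m=(np.hypot(X-631,Y-117)<90)&(Z>48)&(Z<66)
    print(n,"box",m.sum(),rect(C[m][:,:2]))
    m=(np.hypot(X-631,Y-117)<90)&(H>20)&(H<35)&(S>(190 if n=="top" else 130))&(V>100)&(Z>40)
    print("lid",rect(atz(p,uvof(big(m)),56)[:,:2]))
    m=(np.hypot(X-432,Y-289)<40)&(Z>160)&(Z<180)&(S<60); print("cap",m.sum(),m.sum() and rect(C[m][:,:2]))
E
python3 go.py 432.3 289 160 0
```

```text
top box 848 ([631.6, 117.7], [64.5, 112.9], -0.062)
lid ([631.3, 116.6], [61.5, 102.3], -0.066)
cap 100 ([430.2, 286.4], [22.8, 30.2], 1.455)
scene box 874 ([633.5, 115.6], [64.0, 115.2], -0.063)
lid ([637.0, 112.4], [69.2, 109.7], -0.069)
cap 102 ([434.7, 287.8], [29.0, 30.4], -0.139)
t 9.7 grasp [433.3 288.3 237.8] yaw 179.9 tilt [-1.e-04 -3.e-04 -1.e+00] J [ 0.9   0.22 -0.26  0.   -1.09 -0.9 ] F [-0.4 -1.4 -0.8] w 84.5
slide [-0.0007, 0.001, 0.0778] roll -0.1 dist 0.078
```

The lunchbox is centred to within 1 mm. Next is the bottle.

Call:
carry_out --pt "-0.0005 0.001 0.03" --pt "-0.0005 0.001 0.06" --pt "-0.0005 0.001 0.077" --pt "-0.0005 0.001 0.077" --roll '[0, 0, 0, 0]' --claw '[0.085, 0.085, 0.085, 0.085]'

```text
clock: 10.2
position: [431.9, 288.7, 314.3]
ee_rot: [-0.707, 0.708, -0.0, -0.002]
contact_force: [-0.4, 0.7, -0.4]
gripper_width: 85.1
grasp_force: 0.0
```

Call:
carry_out --pt "0 0 0" --pt "0 0 0" --pt "0 0 0" --pt "0 0 0" --pt "0 0 0" --pt "0 0 0" --pt "0 0 0" --pt "0 0 0" --roll '[0, 0, 0, 0, 0, 0, 0, 0]' --claw '[0.065, 0.05, 0.045, 0.04, 0.036, 0.03, 0.025, 0.025]'

```text
clock: 11.2
position: [431.6, 289.6, 316.1]
ee_rot: [0.707, -0.707, 0.0, -0.0]
contact_force: [0.2, -0.5, 2.4]
gripper_width: 30.7
grasp_force: 59.1
```

Call:
carry_out --pt "0 0 -0.003" --pt "0 0 -0.01" --pt "0 0 -0.025" --pt "0 0 -0.045" --pt "0 0 -0.06" --pt "0 0 -0.065" --pt "0 0 -0.065" --roll '[0, 0, 0, 0, 0, 0, 0]' --claw '[0.025, 0.025, 0.025, 0.025, 0.025, 0.025, 0.025]'

```text
clock: 12.08
position: [431.4, 289.5, 380.9]
ee_rot: [0.707, -0.707, -0.0, -0.0]
contact_force: [0.2, -0.5, -4.4]
gripper_width: 30.6
grasp_force: 59.7
```

```bash
python3 - <<'E'
from meas import *
p=get_image("scene"); c=p["img"][50:250,290:530]; save(cv2.resize(c,(720,600)),"g3.png")
C=cloud(p); X,Y,Z=[C[...,i] for i in range(3)]
hsv=cv2.cvtColor(p["img"],cv2.COLOR_RGB2HSV).astype(int); H,S,V=hsv[...,0],hsv[...,1],hsv[...,2]
m=(np.hypot(X-432,Y-289)<60)&(Z>70)&(H>40)&(H<90)&(S>80)
for a in range(70,170,15):
    k=m&(Z>=a)&(Z<a+15); print(a,k.sum(),C[k].mean(0).round(1))
E
python3 go.py 640.6 256.8 225 0
```

```text
70 6 [455.9 292.8  79.8]
85 11 [456.5 294.5  93. ]
100 21 [456.4 285.3 106.1]
115 22 [459.4 294.6 121.6]
130 18 [456.5 291.5 138.3]
145 18 [455.4 287.8 154.2]
160 52 [454.7 289.1 168.3]
t 12.12 grasp [431.2 289.3 225.6] yaw -180.0 tilt [-8.e-04 -4.e-04 -1.e+00] J [ 0.9   0.23 -0.29 -0.   -1.06 -0.9 ] F [-0.4  0.1 -3.3] w 30.3
slide [0.0325, -0.2094, 0.0004] roll 0.0 dist 0.212
```

View pics/g3.png

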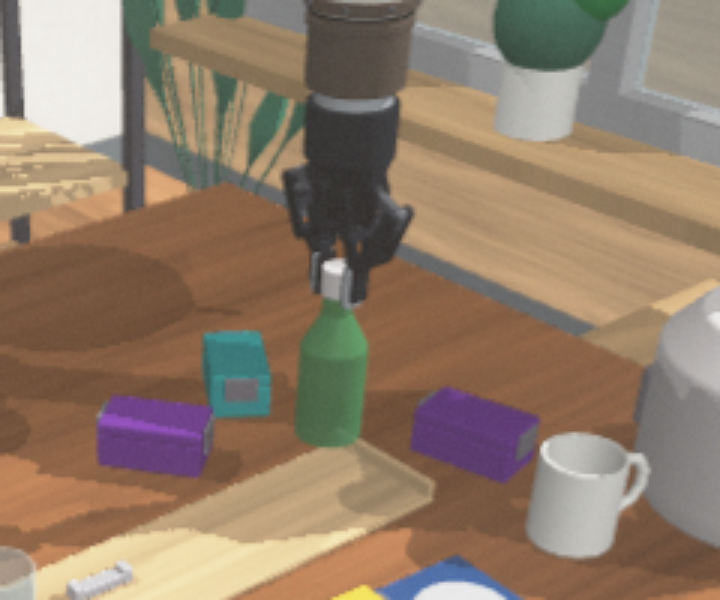

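The bottle hangs upright in the grip, cap at (335,280) in the crop. I carry it gently.

Call:
carry_out --pt "0.001 -0.008 0" --pt "0.004 -0.028 0" --pt "0.009 -0.06 0" --pt "0.015 -0.095 0" --pt "0.02 -0.13 0" --pt "0.025 -0.165 0" --pt "0.0295 -0.19 0" --pt "0.0315 -0.203 0" --roll '[0, 0, 0, 0, 0, 0, 0, 0]' --claw '[0.025, 0.025, 0.025, 0.025, 0.025, 0.025, 0.025, 0.025]'

```text
clock: 13.12
position: [636.8, 257.1, 379.1]
ee_rot: [-0.707, 0.708, 0.0, -0.001]
contact_force: [-1.0, -0.5, -2.9]
gripper_width: 30.2
grasp_force: 59.9
```

Call:
carry_out --pt "0.001 -0.006 0" --pt "0.001 -0.006 0" --pt "0.001 -0.006 0" --roll '[0, 0, 0]' --claw '[0.025, 0.025, 0.025]'

```text
clock: 13.5
position: [639.9, 257.4, 381.0]
ee_rot: [0.708, -0.707, -0.0, -0.0]
contact_force: [-0.3, -0.2, -2.4]
gripper_width: 30.3
grasp_force: 59.9
```

```bash
python3 go.py 640.6 256.8 164 0
```

```text
t 13.5 grasp [639.9 257.4 226.3] yaw -179.9 tilt [-1.e-04  2.e-04 -1.e+00] J [ 0.62  0.51  0.15 -0.   -1.21 -0.62] F [-0.3 -0.2 -2.4] w 30.3
slide [0.0006, -0.0007, 0.0623] roll 0.1 dist 0.062
```

Call:
carry_out --pt "0 -0.0005 0.012" --pt "0 -0.0005 0.032" --pt "0 -0.0005 0.05" --pt "0 -0.0005 0.058" --pt "0 -0.0005 0.061" --pt "0 -0.0005 0.062" --pt "0 -0.0005 0.063" --roll '[0, 0, 0, 0, 0, 0, 0]' --claw '[0.025, 0.025, 0.025, 0.025, 0.025, 0.025, 0.025]'

```text
clock: 14.38
position: [641.2, 257.2, 318.5]
ee_rot: [0.707, -0.707, 0.0, -0.001]
contact_force: [-0.2, 0.3, -2.6]
gripper_width: 30.9
grasp_force: 59.9
```

Call:
carry_out --pt "0 0 0.0005" --pt "0 0 0.001" --pt "0 0 0.0015" --pt "0 0 0.0015" --roll '[0, 0, 0, 0]' --claw '[0.025, 0.025, 0.025, 0.025]'

```text
clock: 14.88
position: [641.0, 257.1, 316.2]
ee_rot: [0.707, -0.707, 0.0, 0.0]
contact_force: [0.6, -0.5, -2.5]
gripper_width: 30.5
grasp_force: 59.9
```

Call:
carry_out --pt "0 0 0.0005" --pt "0 0 0.001" --pt "0 0 0.001" --pt "0 0 0.001" --roll '[0, 0, 0, 0]' --claw '[0.025, 0.025, 0.025, 0.025]'

```text
clock: 15.38
position: [641.1, 257.1, 316.1]
ee_rot: [0.707, -0.707, 0.0, -0.0]
contact_force: [-1.8, -0.7, 2.5]
gripper_width: 30.1
grasp_force: 60.6
```

The bottle is on the board (+5 N). I release slowly and rise.

Call:
carry_out --pt "0 0 0" --pt "0 0 0" --pt "0 0 0" --pt "0 0 0" --pt "0 0 0" --pt "0 0 0" --pt "0 0 -0.02" --pt "0 0 -0.06" --roll '[0, 0, 0, 0, 0, 0, 0, 0]' --claw '[0.036, 0.045, 0.055, 0.065, 0.075, 0.085, 0.085, 0.085]'

```text
clock: 16.38
position: [640.8, 257.0, 373.5]
ee_rot: [0.707, -0.707, -0.001, 0.002]
contact_force: [1.0, 0.5, -0.0]
gripper_width: 85.0
grasp_force: 0.0
```

Call:
carry_out --pt "0 0 -0.03" --pt "0 0.04 -0.04" --pt "0 0.09 -0.04" --pt "0 0.14 -0.04" --roll '[0, 0, 0, 0]' --claw '[0.085, 0.085, 0.085, 0.085]'

```text
clock: 16.88
position: [499.6, 256.8, 415.3]
ee_rot: [-0.707, 0.707, 0.0, 0.0]
contact_force: [-1.3, 0.1, 0.4]
gripper_width: 85.2
grasp_force: 0.0
```

```bash
python3 - <<'E'
from meas import *
for n in ("top","scene"):
    p=get_image(n); C=cloud(p); X,Y,Z=[C[...,i] for i in range(3)]
    m=(np.hypot(X-640,Y-257)<35)&(Z>162)&(Z<182); print(n,"cap",m.sum(),m.sum() and (rect(C[m][:,:2]),C[m].mean(0)))
E
python3 go.py 444.5 -78 200 0
```

```text
top cap 120 (([641.7, 257.1], [29.0, 30.7], 0.089), array([641.04174085, 257.13607829, 171.96884805]))
scene cap 133 (([642.8, 256.4], [30.6, 33.4], 1.331), array([645.2796359 , 253.46163624, 170.90919212]))
t 16.98 grasp [496.9 256.2 261.2] yaw -179.8 tilt [-1.5e-03  2.0e-04 -1.0e+00] J [ 0.77  0.27 -0.14 -0.   -1.17 -0.76] F [0.7 0.3 0.4] w 84.9
slide [0.3341, 0.0532, 0.0612] roll 0.2 dist 0.344
```

The bottle stands centred. Next is the glass.

Call:
carry_out --pt "0.05 0.008 0" --pt "0.1 0.016 0" --pt "0.15 0.024 0.01" --pt "0.2 0.032 0.025" --pt "0.25 0.04 0.04" --pt "0.3 0.048 0.055" --pt "0.334 0.053 0.061" --pt "0.334 0.053 0.061" --roll '[0, 0, 0, 0, 0, 0, 0, 0]' --claw '[0.085, 0.085, 0.085, 0.085, 0.085, 0.085, 0.085, 0.085]'

```text
clock: 17.98
position: [447.9, -78.8, 353.9]
ee_rot: [-0.706, 0.708, 0.0, -0.0]
contact_force: [-0.8, 0.6, -0.9]
gripper_width: 85.0
grasp_force: 0.0
```

```bash
python3 go.py 444.5 -78 52 0
```

```text
t 17.98 grasp [447.7 -78.9 199.2] yaw 179.8 tilt [-8.e-04 -3.e-04 -1.e+00] J [ 0.18  0.14 -0.47  0.   -0.96 -0.19] F [-0.8  0.6 -0.9] w 85.0
slide [-0.0009, 0.0031, 0.1472] roll -0.2 dist 0.147
```

Call:
carry_out --pt "-0.001 0.003 0.03" --pt "-0.001 0.003 0.07" --pt "-0.001 0.003 0.11" --pt "-0.001 0.003 0.137" --pt "-0.001 0.003 0.147" --pt "-0.001 0.003 0.147" --roll '[0, 0, 0, 0, 0, 0]' --claw '[0.085, 0.085, 0.085, 0.085, 0.085, 0.085]'

```text
clock: 18.73
position: [445.7, -75.6, 207.2]
ee_rot: [0.707, -0.707, 0.0, 0.0]
contact_force: [0.1, -0.1, 0.1]
gripper_width: 85.4
grasp_force: 0.0
```

Call:
carry_out --pt "0 0 0" --pt "0 0 0" --pt "0 0 0" --pt "0 0 0" --pt "0 0 0" --pt "0 0 0" --pt "0 0 0" --pt "0 0 0" --roll '[0, 0, 0, 0, 0, 0, 0, 0]' --claw '[0.078, 0.072, 0.068, 0.064, 0.06, 0.055, 0.05, 0.05]'

```text
clock: 19.73
position: [445.1, -76.0, 207.9]
ee_rot: [0.707, -0.707, 0.0, 0.0]
contact_force: [-2.4, 1.2, 7.7]
gripper_width: 58.8
grasp_force: 62.7
```

Call:
carry_out --pt "0 0 -0.003" --pt "0 0 -0.01" --pt "0 0 -0.03" --pt "0 0 -0.06" --pt "0 0 -0.075" --pt "0 0 -0.08" --pt "0 0 -0.08" --roll '[0, 0, 0, 0, 0, 0, 0]' --claw '[0.05, 0.05, 0.05, 0.05, 0.05, 0.05, 0.05]'

```text
clock: 20.6
position: [444.9, -76.0, 287.1]
ee_rot: [0.707, -0.707, -0.0, 0.0]
contact_force: [0.5, -0.5, -2.2]
gripper_width: 59.0
grasp_force: 64.6
```

```bash
python3 - <<'E'
from meas import *
p=get_image("scene"); c=p["img"][110:310,170:410]; save(cv2.resize(c,(720,600)),"g4.png")
E
python3 go.py 632.8 -68.4 132 0
```

```text
t 20.65 grasp [444.6 -76.  132. ] yaw 180.0 tilt [-0.0013  0.     -1.    ] J [ 0.19  0.22 -0.57 -0.   -0.78 -0.19] F [-0.4 -0.5 -2.8] w 58.4
slide [-0.0076, -0.1882, -0.0003] roll -0.0 dist 0.188
```

View pics/g4.png

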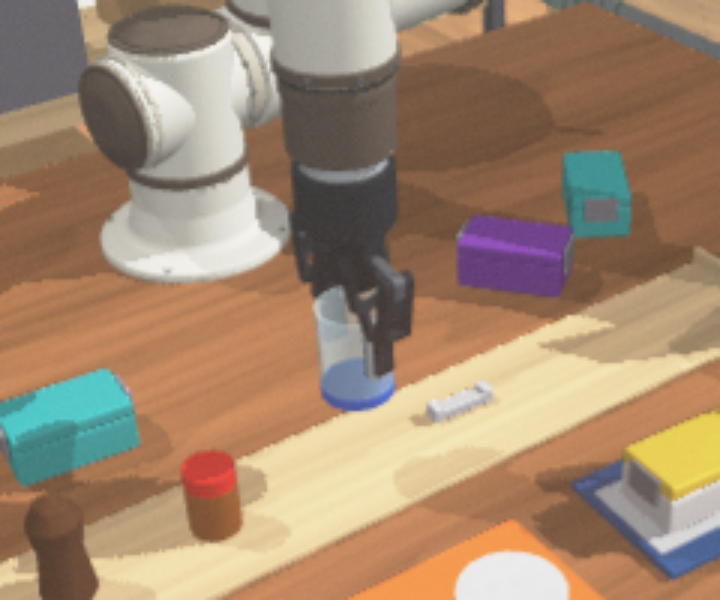

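The glass is held upright, at (355,350) in the crop. I carry it to the large disc.

Call:
carry_out --pt "-0.0005 -0.01 0" --pt "-0.002 -0.035 0" --pt "-0.004 -0.075 0" --pt "-0.006 -0.115 0" --pt "-0.007 -0.15 0" --pt "-0.0085 -0.178 0" --pt "-0.0088 -0.188 0" --pt "-0.0088 -0.188 0" --roll '[0, 0, 0, 0, 0, 0, 0, 0]' --claw '[0.05, 0.05, 0.05, 0.05, 0.05, 0.05, 0.05, 0.05]'

```text
clock: 21.65
position: [633.3, -67.1, 285.9]
ee_rot: [0.707, -0.707, -0.001, 0.001]
contact_force: [-1.0, -0.9, -1.7]
gripper_width: 58.3
grasp_force: 64.7
```

```bash
python3 go.py 632.8 -67.2 53 0
```

```text
t 21.65 grasp [633.  -67.1 131.2] yaw -180.0 tilt [-2.2e-03 -1.0e-04 -1.0e+00] J [ 0.15  0.5  -0.11 -0.   -0.95 -0.15] F [-1.  -0.9 -1.7] w 58.3
slide [0.0, -0.0, 0.0782] roll 0.0 dist 0.078
```

Call:
carry_out --pt "0 0 0.015" --pt "0 0 0.04" --pt "0 0 0.062" --pt "0 0 0.072" --pt "0 0 0.076" --pt "0 0 0.077" --pt "0 0 0.078" --roll '[0, 0, 0, 0, 0, 0, 0]' --claw '[0.05, 0.05, 0.05, 0.05, 0.05, 0.05, 0.05]'

```text
clock: 22.52
position: [633.4, -67.1, 210.0]
ee_rot: [0.707, -0.707, 0.001, -0.001]
contact_force: [-0.2, -0.6, -2.6]
gripper_width: 58.6
grasp_force: 64.7
```

Call:
carry_out --pt "0 0 0.0005" --pt "0 0 0.001" --pt "0 0 0.0015" --pt "0 0 0.0015" --roll '[0, 0, 0, 0]' --claw '[0.05, 0.05, 0.05, 0.05]'

```text
clock: 23.02
position: [633.2, -67.1, 208.0]
ee_rot: [0.707, -0.707, 0.0, -0.0]
contact_force: [-0.2, -0.6, -1.2]
gripper_width: 58.6
grasp_force: 64.8
```

Call:
carry_out --pt "0 0 0.0005" --pt "0 0 0.001" --pt "0 0 0.001" --pt "0 0 0.001" --roll '[0, 0, 0, 0]' --claw '[0.05, 0.05, 0.05, 0.05]'

```text
clock: 23.52
position: [633.2, -67.1, 208.0]
ee_rot: [0.707, -0.707, 0.0, -0.0]
contact_force: [-3.1, -0.0, 6.4]
gripper_width: 58.9
grasp_force: 65.3
```

Contact. I release.

Call:
carry_out --pt "0 0 0" --pt "0 0 0" --pt "0 0 0" --pt "0 0 0" --pt "0 0 -0.01" --pt "0 0 -0.04" --pt "0 0 -0.08" --pt "0 0 -0.13" --roll '[0, 0, 0, 0, 0, 0, 0, 0]' --claw '[0.064, 0.072, 0.085, 0.085, 0.085, 0.085, 0.085, 0.085]'

```text
clock: 24.52
position: [632.8, -67.1, 337.9]
ee_rot: [0.707, -0.707, -0.0, 0.001]
contact_force: [1.4, -0.4, 1.3]
gripper_width: 85.3
grasp_force: 0.0
```

```bash
python3 go.py 427.8 32.8 180 -1.5
```

```text
t 24.52 grasp [632.6 -67.2 183.2] yaw -180.0 tilt [-1.4e-03 -2.0e-04 -1.0e+00] J [ 0.15  0.45 -0.06 -0.   -1.06 -0.15] F [ 1.4 -0.4  1.3] w 85.3
slide [-0.1, 0.2048, 0.0034] roll 1.5 dist 0.228
```

Call:
carry_out --pt "-0.02 0.04 0" --pt "-0.04 0.08 0" --pt "-0.06 0.12 0" --pt "-0.08 0.16 0" --pt "-0.095 0.195 0.003" --pt "-0.1 0.205 0.003" --pt "-0.1 0.205 0.003" --pt "-0.1 0.205 0.003" --roll '[0, 0.5, 1, 1.5, 1.5, 1.5, 1.5, 1.5]' --claw '[0.04, 0.04, 0.04, 0.04, 0.04, 0.04, 0.04, 0.04]'

```text
clock: 25.52
position: [429.2, 32.9, 334.1]
ee_rot: [-0.698, 0.716, -0.0, 0.001]
contact_force: [0.9, 0.1, -1.2]
gripper_width: 40.3
grasp_force: 0.0
```

```bash
python3 - <<'E'
from meas import *
for n in ("top","scene"):
    p=get_image(n); C=cloud(p); X,Y,Z=[C[...,i] for i in range(3)]
    hsv=cv2.cvtColor(p["img"],cv2.COLOR_RGB2HSV).astype(int); H,S,V=hsv[...,0],hsv[...,1],hsv[...,2]
    m=(np.hypot(X-633,Y+68)<45)&(Z>78)&(Z<98); print(n,"glass rim",m.sum(),rect(C[m][:,:2]))
    m=(np.hypot(X-430,Y-33)<45)&(Z>14)&(Z<28)&(S<70); print(n,"rest",m.sum(),m.sum()>3 and (rect(C[m][:,:2]),C[m].mean(0).round(1)))
E
python3 go.py 427.8 32.8 40 -1.7
```

```text
top glass rim 109 ([632.0, -69.1], [57.8, 59.0], 1.547)
top rest 31 (([422.7, 33.1], [14.1, 59.9], 0.107), array([423.4,  25.3,  20.4]))
scene glass rim 271 ([634.4, -69.4], [59.3, 59.4], -1.322)
scene rest 126 (([428.4, 31.5], [22.5, 60.2], -0.016), array([430.3,  31.5,  19.2]))
t 25.62 grasp [429.1  32.7 179. ] yaw 178.5 tilt [ 2.e-04 -1.e-04 -1.e+00] J [ 0.46  0.12 -0.55  0.   -0.9  -0.48] F [ 0.8 -0.3 -0. ] w 40.0
slide [-0.0001, 0.0013, 0.139] roll 0.2 dist 0.139
```

The glass is centred to within 1 mm. I descend to the rest.

Call:
carry_out --pt "0 0.001 0.04" --pt "0 0.001 0.08" --pt "0 0.001 0.12" --pt "0 0.001 0.135" --pt "0 0.001 0.139" --pt "0 0.001 0.139" --roll '[0, 0, 0, 0, 0, 0]' --claw '[0.04, 0.04, 0.04, 0.04, 0.04, 0.04]'

```text
clock: 26.38
position: [427.7, 32.8, 194.7]
ee_rot: [-0.698, 0.716, -0.0, 0.0]
contact_force: [0.6, 0.1, 1.0]
gripper_width: 40.2
grasp_force: 0.0
```

```bash
python3 go.py 427.8 32.5 30 -1.7; python3 - <<'E'
from h import *
p=get_image("scene"); c=p["img"][180:280,270:390]; save(cv2.resize(c,(720,600),interpolation=cv2.INTER_CUBIC),"g5.png")
E
```

```text
t 26.38 grasp [427.7  32.8  40. ] yaw 178.5 tilt [ 2.e-04 -1.e-04 -1.e+00] J [ 0.46  0.36 -0.72  0.   -0.5  -0.48] F [0.6 0.1 1. ] w 40.2
slide [0.0003, -0.0001, 0.01] roll 0.2 dist 0.01
```

View pics/g5.png

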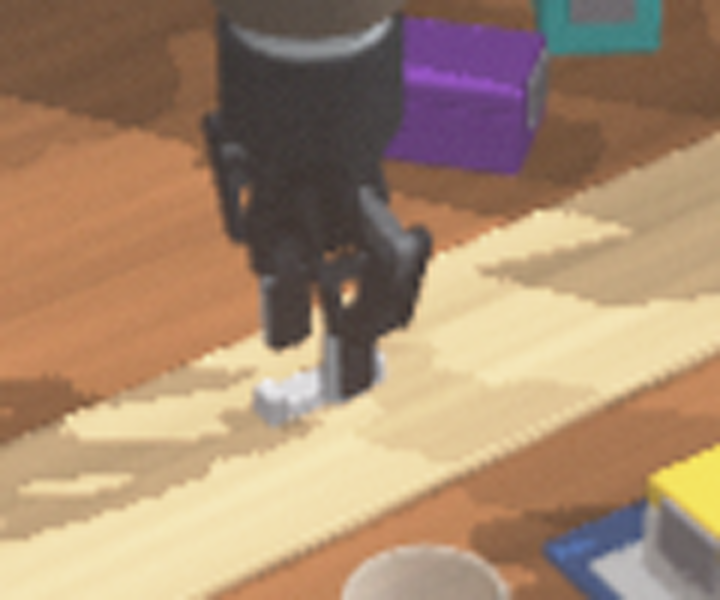

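The fingers straddle the middle of the rest, at about (320,385) in the crop. I go lower and close.

Call:
carry_out --pt "0 0 0.006" --pt "0 0 0.011" --pt "0 0 0.011" --pt "0 0 0.011" --pt "0 0 0.011" --pt "0 0 0.011" --pt "0 0 0.011" --pt "0 0 0.011" --roll '[0, 0, 0, 0, 0, 0, 0, 0]' --claw '[0.04, 0.04, 0.035, 0.025, 0.018, 0.012, 0.01, 0.01]'

```text
clock: 27.42
position: [427.2, 32.9, 184.1]
ee_rot: [-0.698, 0.716, -0.0, 0.0]
contact_force: [-0.9, 0.0, 6.5]
gripper_width: 14.1
grasp_force: 59.0
```

Call:
carry_out --pt "0 0 -0.003" --pt "0 0 -0.015" --pt "0 0 -0.035" --pt "0 0 -0.055" --pt "0 0 -0.06" --pt "0 0 -0.06" --roll '[0, 0, 0, 0, 0, 0]' --claw '[0.01, 0.01, 0.01, 0.01, 0.01, 0.01]'

```text
clock: 28.18
position: [427.0, 32.8, 243.9]
ee_rot: [-0.698, 0.716, -0.0, 0.0]
contact_force: [-0.2, -0.3, -1.5]
gripper_width: 14.3
grasp_force: 58.6
```

```bash
python3 - <<'E'
from meas import *
p=get_image("scene"); c=p["img"][160:260,270:390]; save(cv2.resize(c,(720,600),interpolation=cv2.INTER_CUBIC),"g6.png")
C=cloud(p); X,Y,Z=[C[...,i] for i in range(3)]
hsv=cv2.cvtColor(p["img"],cv2.COLOR_RGB2HSV).astype(int); H,S,V=hsv[...,0],hsv[...,1],hsv[...,2]
m=(np.hypot(X-428,Y-33)<45)&(Z>55)&(Z<90)&(S<50)&(V>130); print(m.sum(),m.sum()>3 and (rect(C[m][:,:2]),C[m].min(0).round(1),C[m].max(0).round(1)))
E
python3 go.py 632 -153.6 128 -1
```

```text
105 (([431.9, 31.9], [27.3, 59.1], -0.306), array([414.8,   1.9,  69. ]), array([442.2,  62.1,  89.4]))
t 28.23 grasp [426.7  32.7  88.8] yaw 178.5 tilt [-5.e-04 -1.e-04 -1.e+00] J [ 0.46  0.26 -0.67 -0.   -0.64 -0.48] F [ 0.9  0.4 -1.2] w 13.7
slide [0.1809, -0.21, -0.0393] roll -0.5 dist 0.28
```

View pics/g6.png

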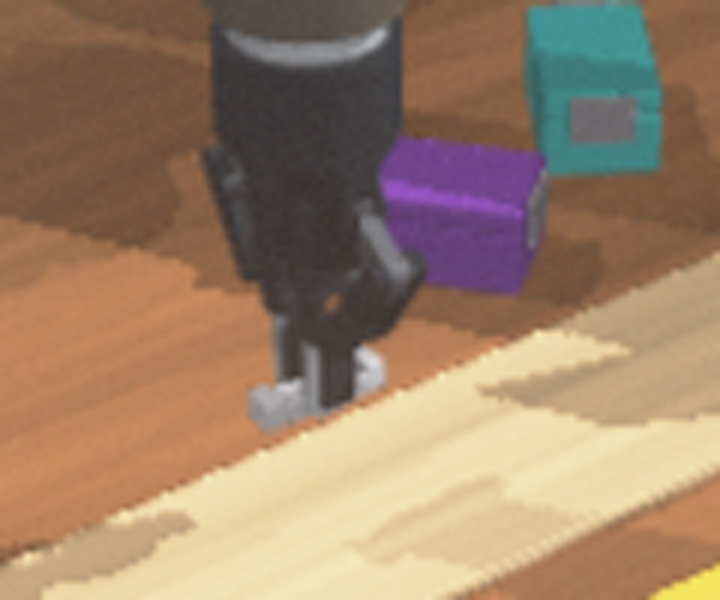

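The rest is held level by its middle, at (315,390) in the crop. I lift above the glass's height, then carry.

Call:
carry_out --pt "0 0 -0.04" --pt "0.022 -0.026 -0.045" --pt "0.055 -0.064 -0.045" --pt "0.09 -0.104 -0.045" --pt "0.125 -0.145 -0.045" --pt "0.155 -0.18 -0.045" --pt "0.175 -0.203 -0.045" --pt "0.181 -0.21 -0.045" --roll '[0, 0, 0, 0, 0, 0, -0.5, -0.5]' --claw '[0.01, 0.01, 0.01, 0.01, 0.01, 0.01, 0.01, 0.01]'

```text
clock: 29.22
position: [633.0, -154.8, 286.4]
ee_rot: [-0.7, 0.714, 0.001, -0.001]
contact_force: [0.5, -0.0, -1.1]
gripper_width: 14.1
grasp_force: 58.8
```

Call:
carry_out --pt "0 0 0" --pt "0 0 0" --roll '[0, 0]' --claw '[0.01, 0.01]'

```text
clock: 29.48
position: [631.6, -152.7, 288.4]
ee_rot: [-0.701, 0.713, 0.001, -0.0]
contact_force: [-0.1, -0.5, -0.6]
gripper_width: 13.8
grasp_force: 58.8
```

```bash
python3 go.py 632 -153.6 33 -1
```

```text
t 29.48 grasp [ 631.4 -152.7  133.7] yaw 179.1 tilt [-1.4e-03  3.0e-04 -1.0e+00] J [ 0.01  0.52 -0.08 -0.   -0.97 -0.03] F [-0.1 -0.5 -0.6] w 13.8
slide [0.0009, -0.0008, 0.1007] roll 0.1 dist 0.101
```

Call:
carry_out --pt "0.001 -0.001 0.02" --pt "0.001 -0.001 0.05" --pt "0.001 -0.001 0.08" --pt "0.001 -0.001 0.094" --pt "0.001 -0.001 0.1" --pt "0.001 -0.001 0.101" --pt "0.001 -0.001 0.102" --roll '[0, 0, 0, 0, 0, 0, 0]' --claw '[0.01, 0.01, 0.01, 0.01, 0.01, 0.01, 0.01]'

```text
clock: 30.35
position: [633.8, -154.5, 187.9]
ee_rot: [-0.701, 0.713, -0.001, 0.001]
contact_force: [0.6, 0.5, -0.4]
gripper_width: 14.3
grasp_force: 58.8
```

Call:
carry_out --pt "0 0 0.0005" --pt "0 0 0.001" --pt "0 0 0.0015" --pt "0 0 0.0015" --roll '[0, 0, 0, 0]' --claw '[0.01, 0.01, 0.01, 0.01]'

```text
clock: 30.85
position: [633.3, -154.5, 185.2]
ee_rot: [-0.701, 0.713, 0.0, -0.0]
contact_force: [0.3, -0.6, -0.0]
gripper_width: 13.9
grasp_force: 58.8
```

Call:
carry_out --pt "-0.0008 0.0012 0" --pt "-0.0008 0.0012 0.0007" --pt "-0.0008 0.0012 0.0015" --pt "-0.0008 0.0012 0.0015" --pt "-0.0008 0.0012 0.0015" --roll '[0, 0, 0, 0, 0]' --claw '[0.01, 0.01, 0.01, 0.01, 0.01]'

```text
clock: 31.48
position: [632.1, -153.7, 184.2]
ee_rot: [-0.701, 0.713, -0.0, 0.0]
contact_force: [-2.3, 0.8, 3.7]
gripper_width: 13.8
grasp_force: 59.3
```

Contact. I open to 40 mm and rise.

Call:
carry_out --pt "0 0 0" --pt "0 0 0" --pt "0 0 0" --pt "0 0 0" --pt "0 0 -0.01" --pt "0 0 -0.04" --pt "0 0 -0.09" --pt "0 0 -0.14" --roll '[0, 0, 0, 0, 0, 0, 0, 0]' --claw '[0.02, 0.03, 0.04, 0.04, 0.04, 0.05, 0.07, 0.07]'

```text
clock: 32.48
position: [632.0, -153.8, 325.8]
ee_rot: [-0.701, 0.713, -0.0, 0.0]
contact_force: [0.9, 0.4, 0.4]
gripper_width: 69.7
grasp_force: 0.0
```

```bash
python3 go.py 434.5 -208.8 170 0
```

```text
t 32.48 grasp [ 632.  -153.8  171.1] yaw 179.0 tilt [ 3.e-04 -3.e-04 -1.e+00] J [ 0.01  0.49 -0.03  0.   -1.05 -0.03] F [0.9 0.4 0.4] w 69.7
slide [0.0584, 0.1966, 0.0011] roll -1.0 dist 0.205
```

Call:
carry_out --pt "0.012 0.04 0" --pt "0.024 0.08 0" --pt "0.036 0.12 0" --pt "0.048 0.16 0" --pt "0.056 0.19 0" --pt "0.0585 0.1965 0.001" --pt "0.0585 0.1965 0.001" --pt "0.0585 0.1965 0.001" --roll '[0, 0, 0, 0, -1, -1, -1, -1]' --claw '[0.07, 0.07, 0.07, 0.07, 0.07, 0.07, 0.07, 0.07]'

```text
clock: 33.48
position: [435.7, -208.7, 323.0]
ee_rot: [0.707, -0.707, 0.0, -0.0]
contact_force: [-0.1, -0.1, -0.1]
gripper_width: 69.8
grasp_force: 0.0
```

```bash
python3 go.py 434.5 -209 42 0; python3 - <<'E'
from meas import *
for n in ("top","scene"):
    p=get_image(n); C=cloud(p); X,Y,Z=[C[...,i] for i in range(3)]
    hsv=cv2.cvtColor(p["img"],cv2.COLOR_RGB2HSV).astype(int); H,S,V=hsv[...,0],hsv[...,1],hsv[...,2]
    m=(np.hypot(X-632,Y+154)<45)&(Z>14)&(Z<28); print(n,"rest",m.sum(),m.sum()>3 and (rect(C[m][:,:2]),C[m].mean(0).round(1)))
    m=(np.hypot(X-435,Y+209)<40)&(Z>63)&(Z<74)&(S>140); print(n,"jar",m.sum(),m.sum()>3 and rect(C[m][:,:2]))
c=p["img"][240:360,200:380]; save(cv2.resize(c,(780,520),interpolation=cv2.INTER_CUBIC),"g7.png")
E
```

```text
t 33.48 grasp [ 435.9 -208.8  168.3] yaw -180.0 tilt [ 1.e-03 -3.e-04 -1.e+00] J [-0.11  0.23 -0.45  0.   -0.89  0.11] F [-0.1 -0.1 -0.1] w 69.8
slide [0.0002, 0.0015, 0.1263] roll 0.0 dist 0.126
top rest 117 (([636.7, -158.5], [48.5, 73.3], 0.62), array([ 631.8, -152.4,   18.9]))
top jar 125 ([431.6, -204.7], [29.4, 39.4], -1.014)
scene rest 204 (([632.5, -153.1], [20.1, 60.7], -0.031), array([ 634.6, -154.5,   19.2]))
scene jar 181 ([437.5, -210.0], [37.8, 40.1], -1.508)
```

View pics/g7.png

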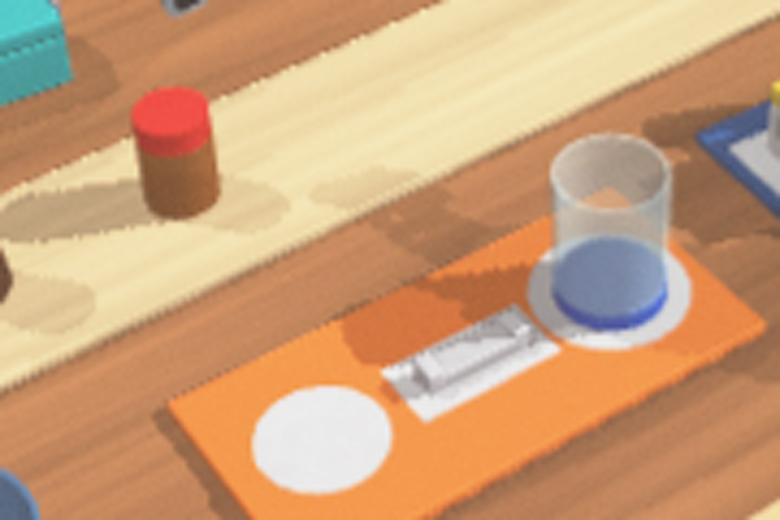

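The glass stands in the large disc at (610,290) and the rest lies along its rectangle at (470,355). The jar waits at (180,150). I pick up the jar.

Call:
carry_out --pt "0 0.001 0.04" --pt "0 0.001 0.08" --pt "0 0.001 0.115" --pt "0 0.001 0.126" --pt "0 0.001 0.126" --roll '[0, 0, 0, 0, 0]' --claw '[0.07, 0.07, 0.07, 0.07, 0.07]'

```text
clock: 34.2
position: [434.3, -208.8, 196.5]
ee_rot: [0.707, -0.707, -0.0, 0.0]
contact_force: [0.2, -0.9, -0.4]
gripper_width: 70.0
grasp_force: 0.0
```

Call:
carry_out --pt "0 0 0" --pt "0 0 0" --pt "0 0 0" --pt "0 0 0" --pt "0 0 0" --pt "0 0 0" --pt "0 0 0" --pt "0 0 0" --roll '[0, 0, 0, 0, 0, 0, 0, 0]' --claw '[0.06, 0.052, 0.048, 0.044, 0.038, 0.035, 0.035, 0.035]'

```text
clock: 35.2
position: [434.4, -208.9, 197.7]
ee_rot: [0.707, -0.707, 0.001, -0.001]
contact_force: [0.0, 0.4, 6.1]
gripper_width: 40.2
grasp_force: 60.5
```

Call:
carry_out --pt "0 0 -0.003" --pt "0 0 -0.01" --pt "0 0 -0.03" --pt "0 0 -0.055" --pt "0 0 -0.065" --pt "0 0 -0.07" --pt "0 0 -0.07" --roll '[0, 0, 0, 0, 0, 0, 0]' --claw '[0.035, 0.035, 0.035, 0.035, 0.035, 0.035, 0.035]'

```text
clock: 36.08
position: [433.4, -208.8, 266.4]
ee_rot: [0.707, -0.707, -0.0, 0.0]
contact_force: [-0.3, -0.4, -2.2]
gripper_width: 40.0
grasp_force: 60.7
```

```bash
python3 go.py 630 -238.2 112 0;  python3 - <<'E'
from h import *
p=get_image("scene"); c=p["img"][180:300,180:340]; save(cv2.resize(c,(640,480),interpolation=cv2.INTER_CUBIC),"g8.png")
E
```

```text
t 36.08 grasp [ 433.3 -208.8  111.7] yaw -180.0 tilt [-6.e-04  3.e-04 -1.e+00] J [-0.11  0.3  -0.52 -0.   -0.75  0.11] F [-0.3 -0.4 -2.2] w 40.0
slide [0.0295, -0.1967, -0.0004] roll 0.0 dist 0.199
```

View pics/g8.png

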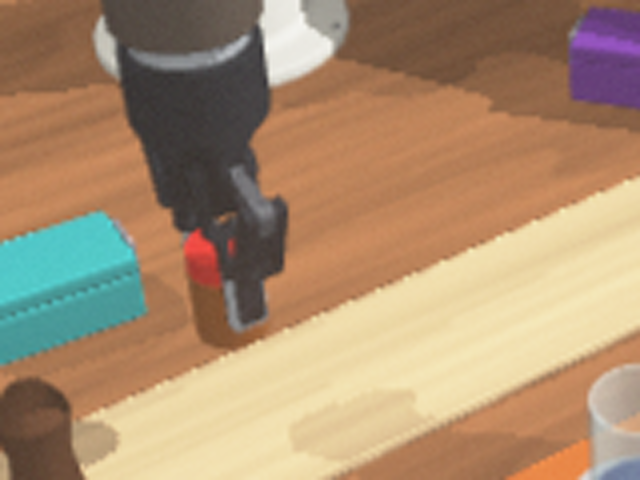

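The jar is held upright, at (225,290) in the crop.

Call:
carry_out --pt "0.0015 -0.01 0" --pt "0.005 -0.035 0" --pt "0.011 -0.075 0" --pt "0.017 -0.115 0" --pt "0.023 -0.155 0" --pt "0.028 -0.187 0" --pt "0.0295 -0.1967 0" --pt "0.0295 -0.1967 0" --roll '[0, 0, 0, 0, 0, 0, 0, 0]' --claw '[0.035, 0.035, 0.035, 0.035, 0.035, 0.035, 0.035, 0.035]'

```text
clock: 37.12
position: [630.5, -238.2, 265.4]
ee_rot: [0.707, -0.707, -0.001, 0.001]
contact_force: [-0.4, 0.2, -1.9]
gripper_width: 40.5
grasp_force: 60.8
```

Call:
carry_out --pt "0 0 0.015" --pt "0 0 0.04" --pt "0 0 0.055" --pt "0 0 0.063" --pt "0 0 0.066" --pt "0 0 0.066" --roll '[0, 0, 0, 0, 0, 0]' --claw '[0.035, 0.035, 0.035, 0.035, 0.035, 0.035]'

```text
clock: 37.88
position: [630.6, -238.3, 201.1]
ee_rot: [0.707, -0.707, 0.0, -0.0]
contact_force: [-0.5, 0.4, -2.0]
gripper_width: 40.2
grasp_force: 60.9
```

```bash
python3 go.py 630 -238.3 43 0
```

```text
t 37.88 grasp [ 630.7 -238.3   46.4] yaw -180.0 tilt [ 7.e-04 -2.e-04 -1.e+00] J [-0.12  0.65 -0.09  0.   -0.83  0.12] F [-0.5  0.4 -2. ] w 40.2
slide [-0.0, 0.0007, 0.0034] roll 0.0 dist 0.003
```

Call:
carry_out --pt "0 0.0005 0.001" --pt "0 0.0005 0.002" --pt "0 0.0005 0.003" --pt "0 0.0005 0.003" --roll '[0, 0, 0, 0]' --claw '[0.035, 0.035, 0.035, 0.035]'

```text
clock: 38.38
position: [629.9, -238.3, 197.8]
ee_rot: [0.707, -0.707, 0.0, -0.0]
contact_force: [0.1, 0.5, -1.3]
gripper_width: 40.3
grasp_force: 60.9
```

Call:
carry_out --pt "0 0 0.0005" --pt "0 0 0.001" --pt "0 0 0.001" --roll '[0, 0, 0]' --claw '[0.035, 0.035, 0.035]'

```text
clock: 38.75
position: [629.9, -238.2, 197.8]
ee_rot: [0.707, -0.707, 0.0, -0.0]
contact_force: [-2.8, 1.9, 5.5]
gripper_width: 40.3
grasp_force: 61.4
```

Contact. I release, rise and back off.

Call:
carry_out --pt "0 0 0" --pt "0 0 0" --pt "0 0 0" --pt "0 0 0" --pt "0 0 -0.01" --pt "0 0 -0.04" --pt "0 0 -0.09" --pt "0 0 -0.15" --roll '[0, 0, 0, 0, 0, 0, 0, 0]' --claw '[0.046, 0.054, 0.062, 0.07, 0.07, 0.07, 0.07, 0.07]'

```text
clock: 39.75
position: [629.6, -238.2, 348.0]
ee_rot: [0.707, -0.707, -0.001, 0.001]
contact_force: [1.2, -0.0, -0.6]
gripper_width: 70.3
grasp_force: 0.0
```

Call:
carry_out --pt "0 0.04 -0.03" --pt "0 0.09 -0.05" --pt "0 0.14 -0.05" --pt "0 0.18 -0.05" --pt "0 0.2 -0.05" --pt "0 0.2 -0.05" --pt "0 0.2 -0.05" --roll '[0, 0, 0, 0, 0, 0, 0]' --claw '[0.07, 0.07, 0.07, 0.07, 0.07, 0.07, 0.07]'

```text
clock: 40.62
position: [430.4, -238.4, 397.4]
ee_rot: [0.707, -0.707, 0.001, -0.0]
contact_force: [0.7, -0.7, 0.2]
gripper_width: 70.3
grasp_force: 0.0
```

```bash
sed -i 's/\["scene"\]/["top","scene"]/; s/(432,285)/(640,257)/;s/(447,174),56/(631,117),56/;s/(434,34),20/(632,-154),20/;s/(450,-82)/(633,-68)/;s/(430,-205),68/(630,-238),68/' m1.py; python3 m1.py 2>/dev/null | grep -E "==|bottle|lunchbox|rest|glass|jar|mill|mug|bowl"; python3 - <<'E'
from h import *
p=get_image("scene"); save(p["img"],"end.png"); s=read_state(); print(s["clock"],np.round(s["position"],1),np.round(s["contact_force"],1))
E
```

```text
== top [ 13 184 112] [ 12 182 126] [ 12 177  65] [ 13 184 132] [ 30  25 191]
bottle 114 ([642.0, 257.9], [28.5, 30.1], 0.466) mean [641.4 257.6 172.3]
lunchbox 850 ([631.0, 117.1], [64.5, 112.3], -0.091) mean [630.9 116.8  55.4]
rest 57 ([639.8, -155.7], [50.5, 55.0], 0.739) mean [ 637.2 -159.4   18.6]
glass 67 ([640.4, -66.8], [44.1, 59.4], 0.238) mean [644.  -68.9  86.2]
jar 164 ([630.3, -237.9], [39.3, 39.9], -1.274) mean [ 630.1 -237.7   67.3]
mill 53 ([423.2, -333.7], [16.4, 31.8], 0.237) mean [ 424.6 -333.    90.4]
mug 158 ([613.0, 428.1], [74.1, 77.1], -1.004) mean [612.7 429.9  83.3]
bowl 164 ([623.0, -425.2], [70.6, 99.9], -0.3) mean [ 627.9 -433.9   42.4]
40.725 [ 430.7 -238.3  396.8] [-0.8  0.2 -0.2]
```

View pics/end.png

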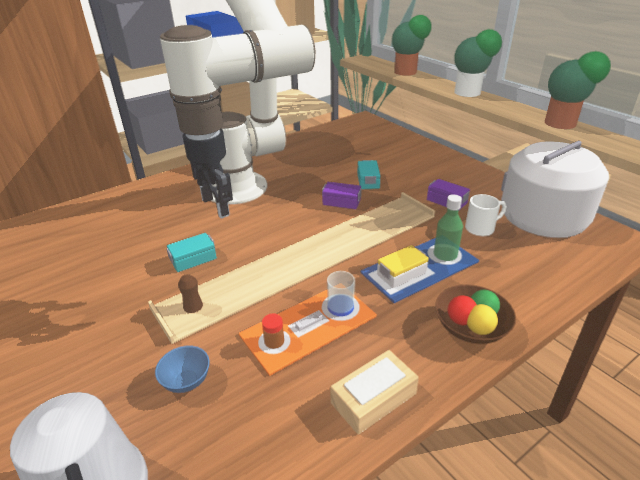

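All five things stand on their marks: jar (273,333), rest (308,323), glass (341,296), lunchbox (403,268) and bottle (449,240). The mill (190,294), mug (484,216) and bowl (183,370) are untouched, and the arm is clear.

```bash
python3 -c "from bench import job_done; print(job_done())"
```

```text
the job is handed in; nothing more can be done
None
```

Both kits are made up in the order asked and handed in after about 41 s of the 138 s, with each thing upright and within about 2 mm of the middle of its mark, and the pepper mill, mug and bowl left where they stood.

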